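Portion walnuts from a slide-gate hopper

TASK

Draw the slide gate of the nut hopper just far enough to let four or five walnuts (three to six will do) drop into the bowl under its spout, and push the gate fully home again. Leave the bowl and the things round about where they stand, and spill no nuts.

Things in the scene. Friction and masses are not known exactly. Their poses are not given: they have to be found in the camera images.
- hopper: Fixed gravity feeder for nuts: slim clear box (159 mm wide, 40 mm deep inside, top 275 mm above the worktop) on a light wooden stand with a base board 12 mm thick. Broad side and gate grip face its -x, the lane runs to its +y, z up; origin on the worktop under the spout's centre. Nuts lie in single file on two sloping floors and roll down to the outlet above the spout, which the gate closes from below.
- spout (a point): Centre of the lower mouth of the steel spout (42 x 40 mm inside, 96 mm above the worktop) below the gate, over the bowl. A nut that has come through the gate is below 115 mm; nuts still held in the feeder are above 130 mm.
- gate (a joint): Travel in m of the flat steel gate: 0 = fully home (shut), growing as it is drawn along the hopper's -x, stop at 0.045. Starts at 0 to 0.010; needs about 2 N; stays where left. Nothing passes below 0.027; the first nut drops at 0.032 to 0.037, then the others follow, 5 to 9 a second, until it is pushed in. A short draw to about 0.037 and straight back lets out one to three; look, then repeat.
- gate_grip (a point): Middle of the upright dark wooden grip block on the front end of the gate: 34 mm long along the hopper's x, 18 mm thick along its y, 32 mm high (130 to 162 mm above the worktop), top free, the flat gate below it; 62 mm in front of the clear box when the gate is home. It moves with the gate. If a nut caught half-way stops the gate from closing, draw it out 4 mm and push again.
- bowl: Loose white straight-sided bowl, 124 mm across the rim, 50 mm high, flat inside, standing on the hopper's base board under the spout. Origin at the centre of its underside, z up.
- bowl_mid (a point): Point inside the bowl on its axis, 25 mm above its underside. A nut whose centre is within 58 mm of it lies in the bowl.
- nut_1 (a point): Centre of walnut 1 of 10: brown, about 32 mm in diameter; all 10 start in the feeder, numbered in the order in which they come out (the last two may swap).
- nut_2 (a point): Centre of walnut 2 of 10: brown, about 32 mm in diameter; all 10 start in the feeder, numbered in the order in which they come out (the last two may swap).
- nut_3 (a point): Centre of walnut 3 of 10: brown, about 32 mm in diameter; all 10 start in the feeder, numbered in the order in which they come out (the last two may swap).
- nut_4 (a point): Centre of walnut 4 of 10: brown, about 32 mm in diameter; all 10 start in the feeder, numbered in the order in which they come out (the last two may swap).
- nut_5 (a point): Centre of walnut 5 of 10: brown, about 32 mm in diameter; all 10 start in the feeder, numbered in the order in which they come out (the last two may swap).
- nut_6 (a point): Centre of walnut 6 of 10: brown, about 32 mm in diameter; all 10 start in the feeder, numbered in the order in which they come out (the last two may swap).
- nut_7 (a point): Centre of walnut 7 of 10: brown, about 32 mm in diameter; all 10 start in the feeder, numbered in the order in which they come out (the last two may swap).
- nut_8 (a point): Centre of walnut 8 of 10: brown, about 32 mm in diameter; all 10 start in the feeder, numbered in the order in which they come out (the last two may swap).
- nut_9 (a point): Centre of walnut 9 of 10: brown, about 32 mm in diameter; all 10 start in the feeder, numbered in the order in which they come out (the last two may swap).
- nut_10 (a point): Centre of walnut 10 of 10: brown, about 32 mm in diameter; all 10 start in the feeder, numbered in the order in which they come out (the last two may swap).
- mug: Bystander: loose white mug, 91 mm high; origin at its underside.
- pepper_mill: Bystander: loose dark wooden pepper mill, 58 mm in diameter, 170 mm high; origin at its underside.
- jam_b: Bystander: loose jam jar with a checked lid, 68 mm in diameter, 75 mm high; origin at its underside.

How it is judged (in metres and radians):
On the way:
1. with the gate drawn out, a first walnut has dropped into the bowl (distance between nut_1 and bowl_mid below 0.058 m and value of joint gate above 0.015 m), for 0.05 s.
At the end, for the whole second after the job is handed in: Three to six walnuts lie in the bowl (centres within 58 mm of bowl_mid), the others are still in the feeder, and the gate is home within 4 mm (distance between each of nut_1, nut_2, nut_3 and bowl_mid below 0.058 m and z of each of nut_7, nut_8, nut_9, nut_10 in the frame of hopper above 0.125 m and value of joint gate below 0.004 m); the robot touches nothing.
It fails at once if a walnut is spilled: it is below the spout and not in the bowl ((z of nut_1 in the frame of hopper below 0.085 m and distance between nut_1 and bowl_mid above 0.075 m) or (z of nut_2 in the frame of hopper below 0.085 m and distance between nut_2 and bowl_mid above 0.075 m) or (z of nut_3 in the frame of hopper below 0.085 m and distance between nut_3 and bowl_mid above 0.075 m) or (z of nut_4 in the frame of hopper below 0.085 m and distance between nut_4 and bowl_mid above 0.075 m) or (z of nut_5 in the frame of hopper below 0.085 m and distance between nut_5 and bowl_mid above 0.075 m) or (z of nut_6 in the frame of hopper below 0.085 m and distance between nut_6 and bowl_mid above 0.075 m) or (z of nut_7 in the frame of hopper below 0.085 m and distance between nut_7 and bowl_mid above 0.075 m) or (z of nut_8 in the frame of hopper below 0.085 m and distance between nut_8 and bowl_mid above 0.075 m) or (z of nut_9 in the frame of hopper below 0.085 m and distance between nut_9 and bowl_mid above 0.075 m) or (z of nut_10 in the frame of hopper below 0.085 m and distance between nut_10 and bowl_mid above 0.075 m)).
It fails at once if the bowl is shifted by more than 25 mm or tipped (distance of bowl from where it was at the start of the episode above 0.025 m or angle between bowl's own z axis and vertical above 0.3 rad).
It fails at once if the mug, pepper mill or jam jar is shifted by more than 30 mm or knocked over (distance of any of mug, pepper_mill, jam_b from where it was at the start of the episode above 0.03 m or angle between any of mug, pepper_mill, jam_b's own z axis and vertical above 0.5 rad).
It also fails if it takes over 38 s, if anything falls off the work surface, if the arm or the gripper's body presses on something with over 40 N, if the wrist force passes 120 N, or if a joint passes its speed limit or range.

ROBOT

A 6-joint arm with a two-finger parallel gripper is mounted at the origin on a cart in front of the work surface, level with it; the furniture and walls round the work are solid. World frame = base frame: x ahead of the robot, y to its left, z up, the work surface at z = 0. Lengths are in m, angles in degrees, forces in N, time in s.
With the tool pointing down it reaches from about 0.35 to 0.875 m from the base axis. Payload 4.2 kg.
Tool frame: the origin (TCP) lies midway between the tips of the shut fingers; the grasp point (between the pads) lies 19 mm behind it; z points along the fingers, y is the line along which they close (so a half turn about z gives the same grasp; the last joint's range is limited). The gripper opens to 87 mm and grips with 3 to 60 N. Pads are 19 mm wide; open, the fingers measure 117 mm over their backs; the gripper's body (75 mm by 190 mm) begins 51 mm behind the grasp point.
Start: joints at [-53.022, 22.042, 0.453, 0, -68.411, -14.817], TCP at [0.236, -0.579, 0.223] pointing down, gripper open.
Joint ranges: [-179.83, 179.83], [-69.29, 118.12], [-61.27, 80.66], [-181.25, 117.63], [-171.15, -9.14], [-177.46, 177.46]. Speed limits (degrees/s): [159.86, 159.86, 180, 180, 180, 180].

INTERFACE

Orientations are given as a 3x3 rotation matrix whose columns are the frame's x, y, z axes.
In Python, from station import sense, capture, camera_params, finish_job gives the robot as it stands.
- The arm moves only by the tool drive_tool, never from a script. Its argument "rows" is a list of rows, each an object of numbers: "tx", "ty", "tz": the shift along the tool's x, y, z in cm; "ax", "ay", "az": the turn, a rotation vector about the tool's x, y, z in rad; "claw": the finger opening in cm, from 0 to 8.7. In form: [{"tx": .., "ty": .., "tz": .., "ax": .., "ay": .., "az": .., "claw": ..}, ...]. A call has 1 to 10 rows; each row shifts and turns the commanded pose from where the row before left it, along the tool's axes as they then stand; what a row does not reach is not made up. A row lasts 1/12 s, in which the tool goes at most 41.7 mm and 7.16 degrees, less where a joint would pass 70% of its speed; a pose out of reach is approached as far as the arm can. A call with a gripper value outside its range is refused whole. The fingers move at their own pace and stop on an object; the grip force is fixed at half the most. Time passes only in rows, so rows that do not move let the fingers close. It gives the time, the measured TCP pose, the force, the opening and the grip force at its end, in the units of the state.
- sense(): the state, without advancing time (a new reading comes with each control period).
- capture(name): name is "side" or "top"; returns (picture, depth): 400x640x3 uint8, red, green, blue; 400x640 float32, m along the optical axis (not along the pixel's ray), 0 where there is no reading.
- camera_params(name): a dict with "intrinsics" (3x3 intrinsics, pixels), "k1" (the pictures are not rectified: a ray, as slopes to the right and down, at radius r is drawn at 1 + k1 r^2 times it, then the intrinsics apply), "R" (3x3) and "t" (3): a world point X has camera coordinates R X + t. Camera axes: x right, y down, z forward; pixel columns grow to the right and rows downward; lengths in m; the calibration is good to about 2 mm. A picture is of the moment at which its call begins. camera_params takes no time and is no camera call.
- finish_job(): hands the job in; it is judged then, once.
The state is a dict: "time_s": time; "joints": joint angles; "joint_velocities": joint speeds; "effort": joint torques, N m; "tcp_pos": TCP position; "ee_rot": TCP orientation; "wrist_force": force on the tool from outside, world axes, zero at the start; "moment": the same for the moment, N m; "gripper_width": opening from 0.0 (shut) to 1.0 (fully open); "gripper_force": force on a finger pad.
Only numpy, scipy, OpenCV 4.12 (cv2) and the standard library are available. Lean on these libraries where they do the work, as an engineer would, in place of code of your own. Each camera call takes 0.05 s, during which the arm holds its last target. There are 200 camera calls.

## Working session

There is one attempt and no reset: what is moved stays moved. The work goes in short steps, Python scripts to look and compute and a tool call to move; the robot and the scene stay as the last step left them, time stands still between calls to the robot, and variables do not carry over. Pictures are saved under pics/ and viewed, at most 10 in all, crops included, and the job is handed in when it is done.

Besides the shell and the picture viewer there is one more tool, called after "Call:" as a command line: name --argument value ..., lists and objects as JSON in quotes. drive_tool: Moves the arm, as the interface text tells. Its arguments: {"type":"object","properties":{"rows":{"type":"array"}},"required":["rows"]}

```bash
mkdir -p pics; cat > h.py <<'E'
import numpy as np, cv2
from station import *
def look(name,png=None):
    im,d=capture(name)
    if png: cv2.imwrite('pics/'+png,im[:,:,::-1])
    return im,d
def world(name,d):
    p=camera_params(name);K=np.array(p["intrinsics"],float);k=p["k1"]
    v,u=np.mgrid[0:d.shape[0],0:d.shape[1]].astype(np.float64)
    pts=np.stack([u.ravel(),v.ravel()],1)[:,None]
    n=cv2.undistortPoints(pts,K,np.array([k,0,0,0.]))[:,0]
    z=d.ravel().astype(float)
    c=np.c_[n*z[:,None],z]
    w=(c-np.array(p["t"]))@np.array(p["R"])
    return w.reshape(d.shape+(3,))
E
python3 - <<'E'
from h import *
for n in("side","top"):
    im,d=look(n,n+"0.png"); np.save(n+"0.npy",d); p=camera_params(n); R=np.array(p["R"]);print(n,-R.T@np.array(p["t"]),R[2])
s=sense();print(s["time_s"],s["tcp_pos"],s["ee_rot"],s["wrist_force"])
E
```

```text
side [0.13983212 0.70991035 0.87765276] [ 0.40574448 -0.54022372 -0.7372447 ]
top [0.38297985 0.19356214 1.63150574] [ 0.10000543 -0.00569157 -0.99497061]
0.1 [ 0.2355746 -0.5783326  0.2215999] [[-9.26198484e-01 -3.77035416e-01 -8.14702792e-04]
 [-3.77036283e-01  9.26196854e-01  1.74024855e-03]
 [ 9.84398278e-05  1.91898808e-03 -9.99998154e-01]] [-0.34873895 -0.04885557 -0.36281783]
```

View pics/side0.png

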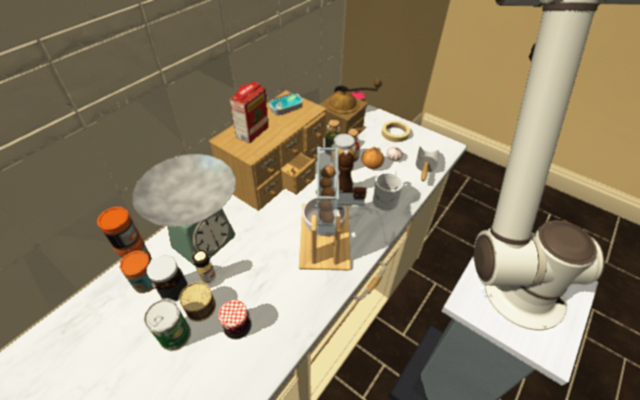

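View pics/top0.png

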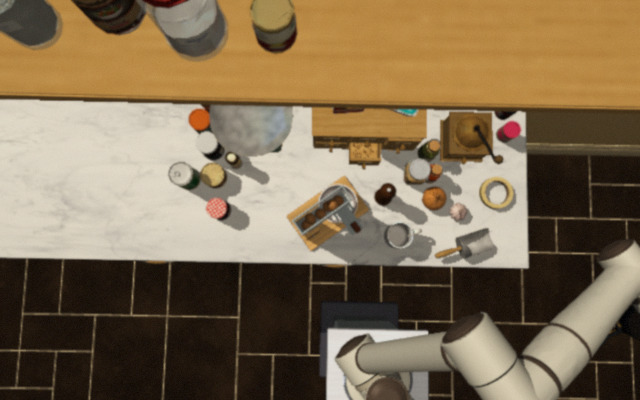

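Side: hopper at about (325,210), with the dark grip at about (358,193) and the mug at (388,190). Top: hopper at (328,212), grip at (355,227), mug at (398,235), mill at (385,193). I'll zoom in next.

```bash
python3 - <<'E'
import cv2,numpy as np
a=cv2.imread('pics/side0.png')[130:280,280:440];b=cv2.imread('pics/top0.png')[165:265,280:420]
a=cv2.resize(a,None,fx=2.5,fy=2.5,interpolation=2);b=cv2.resize(b,(400,286),interpolation=2)
c=np.zeros((400,800,3),np.uint8);c[:375,:400]=a;c[:286,400:]=b
cv2.imwrite('pics/z.png',c)
from h import world
W=world('top',np.load('top0.npy'))
for v in range(180,250,6): print(v,[tuple((W[v,u]*1000).round().astype(int).tolist()) for u in range(318,372,6)])
E
```

```text
180 [(626, 200, 2), (626, 180, 3), (628, 160, -8), (627, 141, 2), (626, 122, 14), (628, 102, 3), (630, 82, -6), (628, 63, 10), (630, 43, -4)]
186 [(606, 199, 4), (606, 180, 4), (598, 161, 65), (602, 142, 40), (570, 133, 273), (606, 102, 15), (609, 82, 1), (611, 62, -8), (609, 43, 4)]
192 [(587, 199, -3), (581, 180, 50), (585, 160, 20), (557, 148, 246), (562, 130, 209), (585, 103, 28), (588, 82, 13), (590, 62, 1), (590, 43, 2)]
198 [(566, 198, 12), (536, 181, 279), (545, 164, 205), (542, 147, 232), (542, 131, 231), (541, 115, 245), (564, 84, 45), (569, 62, 8), (570, 42, 2)]
204 [(521, 197, 265), (526, 180, 215), (522, 164, 257), (523, 148, 254), (526, 130, 227), (530, 111, 189), (547, 83, 32), (549, 62, 10), (551, 42, 2)]
210 [(508, 197, 223), (508, 180, 223), (506, 164, 248), (504, 148, 280), (518, 125, 124), (519, 107, 126), (521, 88, 108), (529, 62, 15), (530, 43, 12)]
216 [(491, 197, 223), (492, 180, 218), (493, 163, 208), (500, 143, 120), (500, 125, 122), (501, 106, 117), (501, 89, 123), (511, 61, 9), (512, 41, -3)]
222 [(470, 196, 281), (488, 177, 13), (489, 158, 13), (486, 140, 63), (486, 122, 60), (483, 106, 123), (481, 91, 158), (492, 61, 1), (492, 41, 3)]
228 [(461, 196, 161), (469, 177, 11), (469, 158, 20), (470, 138, 9), (470, 119, 15), (465, 106, 122), (463, 91, 166), (463, 73, 161), (473, 41, 3)]
234 [(449, 196, 12), (449, 177, 20), (450, 157, 15), (451, 137, -1), (452, 118, 2), (452, 99, -4), (447, 88, 128), (453, 60, 1), (453, 41, 3)]
240 [(430, 195, 8), (431, 176, 10), (431, 157, 0), (432, 137, 0), (432, 118, 0), (433, 98, -1), (433, 79, -1), (434, 60, -1), (434, 40, -1)]
246 [(411, 195, 9), (412, 175, -4), (412, 156, 0), (412, 137, 2), (413, 117, 1), (413, 98, -5), (414, 79, 2), (414, 59, -3), (415, 40, -1)]
```

View pics/z.png

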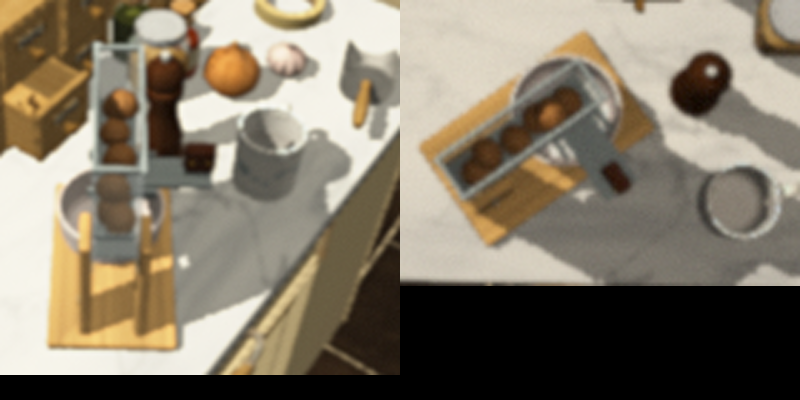

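Zoomed view: the grip's dark block is at about (356,226) in the top picture and (360,193) in the side picture. The gate points lower right (world -x,-y) and the lane runs to lower left. The rim corners are visible.

```bash
cat >> h.py <<'E'
def onplane(name,uv,z):
    p=camera_params(name);K=np.array(p["intrinsics"],float);R=np.array(p["R"]);C=-R.T@np.array(p["t"])
    n=cv2.undistortPoints(np.array(uv,float).reshape(-1,1,2),K,np.array([p["k1"],0,0,0.]))[:,0]
    d=np.c_[n,np.ones(len(n))]@R
    return C+d*((z-C[2])/d[:,2])[:,None]
E
python3 - <<'E'
from h import *
np.set_printoptions(precision=4,suppress=True)
c=onplane('top',[(294,221),(301.7,233),(342,187.8),(351.8,200)],.275);print(c)
l1=c[2]-c[0];l2=c[3]-c[1]
print('lane ends',np.linalg.norm(l1),np.linalg.norm(l2),np.degrees(np.arctan2(-l1[1],-l1[0])),np.degrees(np.arctan2(-l2[1],-l2[0])))
for n,(u0,u1,v0,v1) in(('top',(345,367,216,240)),('side',(348,368,183,204))):
    im=cv2.imread(f'pics/{n}0.png').astype(int)[v0:v1,u0:u1]
    m=((im.max(2)<95)&(im[...,2]-im[...,0]>12)).astype(np.uint8)
    k,lab,st,cen=cv2.connectedComponentsWithStats(m)
    i=1+st[1:,4].argmax();print(n,st[i],cen[i]+[u0,v0]);
    ys,xs=np.where(lab==i);r=cv2.minAreaRect(np.c_[xs+u0,ys+v0].astype(np.float32));print(r,onplane(n,cv2.boxPoints(r),.16));print(onplane(n,[cen[i]+[u0,v0]],.158 if n=='top' else .148))
    print(np.array([''.join('#' if q else '.' for q in r) for r in m]))
# mug & mill
d=np.load('top0.npy');W=world('top',d);
for nm,(u0,u1,v0,v1),zt in(('mug',(380,415,218,252),.06),('mill',(372,400,178,208),.05)):
    w=W[v0:v1,u0:u1].reshape(-1,3);w=w[w[:,2]>zt];print(nm,w.min(0),w.max(0),np.median(w,0))
E
```

```text
[[0.4721 0.2608 0.275 ]
 [0.4403 0.2392 0.275 ]
 [0.5652 0.1331 0.275 ]
 [0.5325 0.106  0.275 ]]
lane ends 0.1580135669716405 0.16204759639976385 126.10779028136645 124.7019673760465
top [ 6  6 11 11 72] [355.625 227.   ]
((355.3040466308594, 226.92564392089844), (11.392269134521484, 6.8586106300354), 54.462318420410156) [[0.4737 0.105  0.16  ]
 [0.4857 0.0889 0.16  ]
 [0.459  0.0691 0.16  ]
 [0.4471 0.0852 0.16  ]]
[[0.4663 0.086  0.158 ]]
['......................' '......................'
 '......................' '......................'
 '......................' '......................'
 '........####..........' '......######..........'
 '......#######.........' '......########........'
 '.......#######........' '.......########.......'
 '.........#######......' '.........########.....'
 '.........#######......' '.........######.......'
 '..........####........' '......................'
 '......................' '......................'
 '......................' '......................'
 '......................' '......................']
side [  0   0  18  15 175] [356.5257 190.7257]
((356.5, 190.0), (14.0, 17.0), 90.0) [[0.5046 0.0881 0.16  ]
 [0.4687 0.0601 0.16  ]
 [0.4411 0.1032 0.16  ]
 [0.4758 0.1303 0.16  ]]
[[0.4763 0.0877 0.148 ]]
['#####...............' '#####...............' '#####...............'
 '#####...............' '#####..######.......' '##################..'
 '##################..' '##################..' '##################..'
 '..################..' '.....#############..' '......###########...'
 '......###########...' '......###########...' '.......##########...'
 '....................' '....................' '....................'
 '....................' '....................' '....................']
mug [ 0.383  -0.1005  0.0601] [0.4889 0.1936 1.6315] [ 0.4502 -0.0616  0.0872]
mill [ 0.383  -0.0341  0.0504] [0.6012 0.1936 1.6315] [ 0.5713 -0.0049  0.1499]
```

Call:
drive_tool --rows '[{"tx": -2.32, "ty": 2.645, "claw": 5}, {"tx": -2.32, "ty": 2.645, "claw": 5}, {"tx": -2.32, "ty": 2.645, "claw": 5}, {"tx": -2.32, "ty": 2.645, "claw": 5}, {"tx": -2.32, "ty": 2.645, "claw": 5}, {"tx": -2.32, "ty": 2.645, "claw": 5}, {"tx": -2.32, "ty": 2.645, "claw": 5}, {"tx": -2.32, "ty": 2.645, "claw": 5}, {"tx": -2.32, "ty": 2.645, "claw": 5}, {"tx": -2.32, "ty": 2.645, "claw": 5}]'

```text
invalid input at $.rows[0]: expected keys tx, ty, tz, ax, ay, az, claw
```

Call:
drive_tool --rows '[{"tx": -2.32, "ty": 2.645, "claw": 5}, {"tx": -2.32, "ty": 2.645, "claw": 5}, {"tx": -2.32, "ty": 2.645, "claw": 5}, {"tx": -2.32, "ty": 2.645, "claw": 5}, {"tx": -2.32, "ty": 2.645, "claw": 5}, {"tx": -2.32, "ty": 2.645, "claw": 5}, {"tx": -2.32, "ty": 2.645, "claw": 5}, {"tx": -2.32, "ty": 2.645, "claw": 5}, {"tx": -2.32, "ty": 2.645, "claw": 5}, {"tx": -2.32, "ty": 2.645, "claw": 5}]'

```text
invalid input at $.rows[0]: expected keys tx, ty, tz, ax, ay, az, claw
```

Call:
drive_tool --rows '[{"az": -0.08, "claw": 5}, {"az": -0.08, "claw": 5}, {"az": -0.075, "claw": 5}, {"claw": 5}]'

```text
invalid input at $.rows[0]: expected keys tx, ty, tz, ax, ay, az, claw
```

Call:
drive_tool --rows '[{"tx": -2.32, "ty": 2.645, "tz": 0, "ax": 0, "ay": 0, "az": 0, "claw": 5}, {"tx": -2.32, "ty": 2.645, "tz": 0, "ax": 0, "ay": 0, "az": 0, "claw": 5}, {"tx": -2.32, "ty": 2.645, "tz": 0, "ax": 0, "ay": 0, "az": 0, "claw": 5}, {"tx": -2.32, "ty": 2.645, "tz": 0, "ax": 0, "ay": 0, "az": 0, "claw": 5}, {"tx": -2.32, "ty": 2.645, "tz": 0, "ax": 0, "ay": 0, "az": 0, "claw": 5}, {"tx": -2.32, "ty": 2.645, "tz": 0, "ax": 0, "ay": 0, "az": 0, "claw": 5}, {"tx": -2.32, "ty": 2.645, "tz": 0, "ax": 0, "ay": 0, "az": 0, "claw": 5}, {"tx": -2.32, "ty": 2.645, "tz": 0, "ax": 0, "ay": 0, "az": 0, "claw": 5}, {"tx": -2.32, "ty": 2.645, "tz": 0, "ax": 0, "ay": 0, "az": 0, "claw": 5}, {"tx": -2.32, "ty": 2.645, "tz": 0, "ax": 0, "ay": 0, "az": 0, "claw": 5}]'

```text
time_s: 0.93
tcp_pos: [0.3507, -0.2446, 0.2223]
ee_rot: [[-0.926, -0.377, -0.0], [-0.377, 0.926, 0.0], [0.0, 0.0, -1.0]]
wrist_force: [0.7, -0.1, 0.8]
gripper_width: 0.574
gripper_force: 0.0
```

Call:
drive_tool --rows '[{"tx": -2.32, "ty": 2.645, "tz": 0, "ax": 0, "ay": 0, "az": 0, "claw": 5}, {"tx": -2.32, "ty": 2.645, "tz": 0, "ax": 0, "ay": 0, "az": 0, "claw": 5}, {"tx": -2.32, "ty": 2.645, "tz": 0, "ax": 0, "ay": 0, "az": 0, "claw": 5}, {"tx": -2.32, "ty": 2.645, "tz": 0, "ax": 0, "ay": 0, "az": 0, "claw": 5}, {"tx": -2.32, "ty": 2.645, "tz": 0, "ax": 0, "ay": 0, "az": 0, "claw": 5}, {"tx": -2.32, "ty": 2.645, "tz": 0, "ax": 0, "ay": 0, "az": 0, "claw": 5}, {"tx": -2.32, "ty": 2.645, "tz": 0, "ax": 0, "ay": 0, "az": 0, "claw": 5}, {"tx": -2.32, "ty": 2.645, "tz": 0, "ax": 0, "ay": 0, "az": 0, "claw": 5}, {"tx": -2.32, "ty": 2.645, "tz": 0, "ax": 0, "ay": 0, "az": 0, "claw": 5}, {"tx": -2.32, "ty": 2.645, "tz": 0, "ax": 0, "ay": 0, "az": 0, "claw": 5}]'

```text
time_s: 1.77
tcp_pos: [0.4658, 0.0879, 0.2223]
ee_rot: [[-0.926, -0.378, -0.0], [-0.378, 0.926, -0.0], [0.0, 0.0, -1.0]]
wrist_force: [1.0, 0.2, 0.3]
gripper_width: 0.578
gripper_force: 0.0
```

Call:
drive_tool --rows '[{"tx": 0, "ty": 0, "tz": 0, "ax": 0, "ay": 0, "az": -0.08, "claw": 5}, {"tx": 0, "ty": 0, "tz": 0, "ax": 0, "ay": 0, "az": -0.08, "claw": 5}, {"tx": 0, "ty": 0, "tz": 0, "ax": 0, "ay": 0, "az": -0.075, "claw": 5}, {"tx": 0, "ty": 0, "tz": 0, "ax": 0, "ay": 0, "az": 0, "claw": 5}]'

```text
time_s: 2.1
tcp_pos: [0.4656, 0.0864, 0.222]
ee_rot: [[-0.812, -0.584, -0.001], [-0.584, 0.812, -0.0], [0.001, 0.0, -1.0]]
wrist_force: [-0.6, 0.3, -0.1]
gripper_width: 0.568
gripper_force: 0.0
```

```bash
python3 - <<'E'
from h import *
im,d=look('side');cv2.imwrite('pics/s1.png',cv2.resize(im[80:280,260:460,::-1],None,fx=3,fy=3,interpolation=2))
s=sense();print(s["time_s"],s["tcp_pos"],s["ee_rot"],s["gripper_width"])
y=s["ee_rot"];y=np.array(y);print(np.degrees(np.arctan2(y[1,1],y[0,1])),y[:2,:2].T@(np.array([.466,.086])-np.array(s["tcp_pos"])[:2])*100)
E
```

```text
2.15 [0.46566993 0.08622669 0.22215498] [[-8.13602786e-01 -5.81420482e-01 -8.54187964e-04]
 [-5.81420496e-01  8.13603184e-01 -2.57091011e-04]
 [ 8.44448026e-04  2.87472427e-04 -9.99999602e-01]] 0.5750520217224385
125.55051560004777 [-0.01367456 -0.03763429]
```

View pics/s1.png

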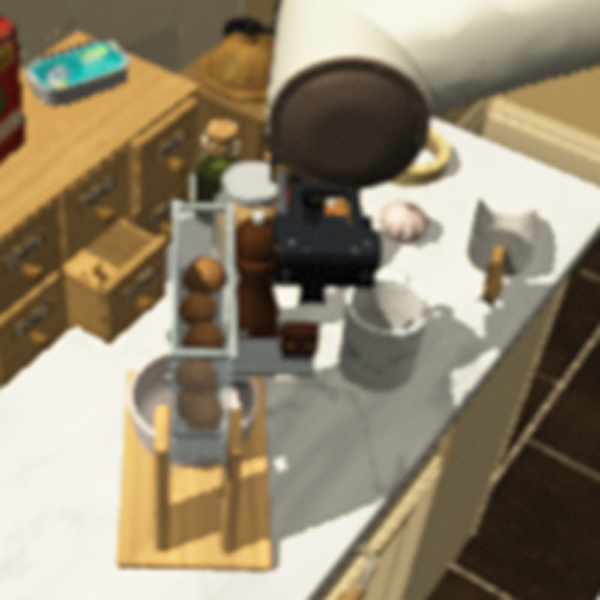

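The gripper hangs above the grip block: finger tip at crop (313,290), block at (298,338). I'll descend and close.

Call:
drive_tool --rows '[{"tx": 0, "ty": 0, "tz": 2.5, "ax": 0, "ay": 0, "az": 0, "claw": 5}, {"tx": 0, "ty": 0, "tz": 2.5, "ax": 0, "ay": 0, "az": 0, "claw": 5}, {"tx": 0, "ty": 0, "tz": 2.0, "ax": 0, "ay": 0, "az": 0, "claw": 5}, {"tx": 0, "ty": 0, "tz": 1.5, "ax": 0, "ay": 0, "az": 0, "claw": 5}, {"tx": 0, "ty": 0, "tz": 0, "ax": 0, "ay": 0, "az": 0, "claw": 5}, {"tx": 0, "ty": 0, "tz": 0, "ax": 0, "ay": 0, "az": 0, "claw": 5}]'

```text
time_s: 2.65
tcp_pos: [0.4657, 0.0858, 0.1373]
ee_rot: [[-0.814, -0.581, -0.001], [-0.581, 0.814, -0.001], [0.002, -0.0, -1.0]]
wrist_force: [-0.7, 0.0, 0.4]
gripper_width: 0.571
gripper_force: 0.0
```

Call:
drive_tool --rows '[{"tx": 0, "ty": 0, "tz": 0, "ax": 0, "ay": 0, "az": 0, "claw": 2.4}, {"tx": 0, "ty": 0, "tz": 0, "ax": 0, "ay": 0, "az": 0, "claw": 2.4}, {"tx": 0, "ty": 0, "tz": 0, "ax": 0, "ay": 0, "az": 0, "claw": 1.4}, {"tx": 0, "ty": 0, "tz": 0, "ax": 0, "ay": 0, "az": 0, "claw": 1.4}, {"tx": 0, "ty": 0, "tz": 0, "ax": 0, "ay": 0, "az": 0, "claw": 1}, {"tx": 0, "ty": 0, "tz": 0, "ax": 0, "ay": 0, "az": 0, "claw": 1}]'

```text
time_s: 3.15
tcp_pos: [0.466, 0.0863, 0.1379]
ee_rot: [[-0.813, -0.582, 0.0], [-0.582, 0.813, 0.001], [-0.001, 0.0, -1.0]]
wrist_force: [-6.4, 8.3, 3.3]
gripper_width: 0.207
gripper_force: 12.4
```

Call:
drive_tool --rows '[{"tx": 0, "ty": 0.1, "tz": 0, "ax": 0, "ay": 0, "az": 0, "claw": 1}, {"tx": -0.1, "ty": 0, "tz": 0, "ax": 0, "ay": 0, "az": 0, "claw": 1}, {"tx": -0.1, "ty": 0, "tz": 0, "ax": 0, "ay": 0, "az": 0, "claw": 1}, {"tx": 0, "ty": 0, "tz": 0, "ax": 0, "ay": 0, "az": 0, "claw": 1}]'

```text
time_s: 3.48
tcp_pos: [0.4673, 0.0876, 0.1379]
ee_rot: [[-0.812, -0.583, 0.0], [-0.583, 0.812, -0.001], [0.0, -0.001, -1.0]]
wrist_force: [1.8, -5.0, 2.8]
gripper_width: 0.201
gripper_force: 30.0
```

Call:
drive_tool --rows '[{"tx": -0.1, "ty": -0.04, "tz": 0, "ax": 0, "ay": 0, "az": 0, "claw": 1}, {"tx": -0.1, "ty": 0, "tz": 0, "ax": 0, "ay": 0, "az": 0, "claw": 1}, {"tx": 0, "ty": 0, "tz": 0, "ax": 0, "ay": 0, "az": 0, "claw": 1}]'

```text
time_s: 3.73
tcp_pos: [0.4693, 0.089, 0.1379]
ee_rot: [[-0.813, -0.583, 0.001], [-0.583, 0.813, -0.0], [-0.001, -0.0, -1.0]]
wrist_force: [0.2, -4.1, 4.5]
gripper_width: 0.205
gripper_force: 30.0
```

Call:
drive_tool --rows '[{"tx": -0.1, "ty": 0, "tz": 0, "ax": 0, "ay": 0, "az": 0, "claw": 1}, {"tx": -0.1, "ty": 0, "tz": 0, "ax": 0, "ay": 0, "az": 0, "claw": 1}, {"tx": 0, "ty": 0, "tz": 0, "ax": 0, "ay": 0, "az": 0, "claw": 1}]'

```text
time_s: 3.98
tcp_pos: [0.4697, 0.0894, 0.1378]
ee_rot: [[-0.813, -0.583, -0.002], [-0.583, 0.813, -0.002], [0.003, -0.0, -1.0]]
wrist_force: [-3.0, -6.2, 7.9]
gripper_width: 0.205
gripper_force: 30.0
```

Call:
drive_tool --rows '[{"tx": -0.2, "ty": 0, "tz": 0, "ax": 0, "ay": 0, "az": 0, "claw": 1}, {"tx": 0, "ty": 0, "tz": 0, "ax": 0, "ay": 0, "az": 0, "claw": 1}, {"tx": 0, "ty": 0, "tz": 0, "ax": 0, "ay": 0, "az": 0, "claw": 1}]'

```text
time_s: 4.23
tcp_pos: [0.4697, 0.0894, 0.1378]
ee_rot: [[-0.813, -0.582, -0.006], [-0.582, 0.813, -0.004], [0.007, 0.0, -1.0]]
wrist_force: [-6.7, -7.7, 11.7]
gripper_width: 0.203
gripper_force: 30.0
```

Call:
drive_tool --rows '[{"tx": 0.9, "ty": 0, "tz": 0, "ax": 0, "ay": 0, "az": 0, "claw": 1}, {"tx": 0.9, "ty": 0, "tz": 0, "ax": 0, "ay": 0, "az": 0, "claw": 1}, {"tx": 0.9, "ty": 0, "tz": 0, "ax": 0, "ay": 0, "az": 0, "claw": 1}, {"tx": 0, "ty": 0, "tz": 0, "ax": 0, "ay": 0, "az": 0, "claw": 1}, {"tx": 0, "ty": 0, "tz": 0, "ax": 0, "ay": 0, "az": 0, "claw": 1}]'

```text
time_s: 4.65
tcp_pos: [0.45, 0.0749, 0.1379]
ee_rot: [[-0.813, -0.583, 0.001], [-0.583, 0.813, -0.001], [-0.0, -0.001, -1.0]]
wrist_force: [1.1, -6.0, 3.9]
gripper_width: 0.205
gripper_force: 30.0
```

Call:
drive_tool --rows '[{"tx": 0.7, "ty": 0, "tz": 0, "ax": 0, "ay": 0, "az": 0, "claw": 1}, {"tx": 0.6, "ty": 0, "tz": 0, "ax": 0, "ay": 0, "az": 0, "claw": 1}, {"tx": 0, "ty": 0, "tz": 0, "ax": 0, "ay": 0, "az": 0, "claw": 1}, {"tx": -0.8, "ty": 0, "tz": 0, "ax": 0, "ay": 0, "az": 0, "claw": 1}, {"tx": -1.0, "ty": 0, "tz": 0, "ax": 0, "ay": 0, "az": 0, "claw": 1}, {"tx": 0, "ty": 0, "tz": 0, "ax": 0, "ay": 0, "az": 0, "claw": 1}, {"tx": 0, "ty": 0, "tz": 0, "ax": 0, "ay": 0, "az": 0, "claw": 1}]'

```text
time_s: 5.23
tcp_pos: [0.4556, 0.079, 0.1379]
ee_rot: [[-0.813, -0.583, 0.003], [-0.583, 0.813, 0.001], [-0.003, -0.001, -1.0]]
wrist_force: [4.7, -4.1, 0.7]
gripper_width: 0.205
gripper_force: 30.0
```

```bash
cat > s.py <<'E'
from h import *
import sys
im,d=look('side');im2,d2=look('top')
c=np.zeros((400,800,3),np.uint8);c[:,:400]=cv2.resize(im[140:260,290:410,::-1],(400,400),interpolation=2);c[:,400:]=cv2.resize(im2[160:260,280:380,::-1],(400,400),interpolation=2)
cv2.imwrite('pics/'+sys.argv[1],c)
s=sense();g=(np.array([.4697,.0894])-np.array(s["tcp_pos"])[:2])@[.813,.583];print(s["time_s"],"gate",g,s["wrist_force"])
E
python3 s.py a.png
```

```text
5.3333 gate 0.017666963267578842 [ 4.63151026 -3.75211612  0.97104768]
```

View pics/a.png

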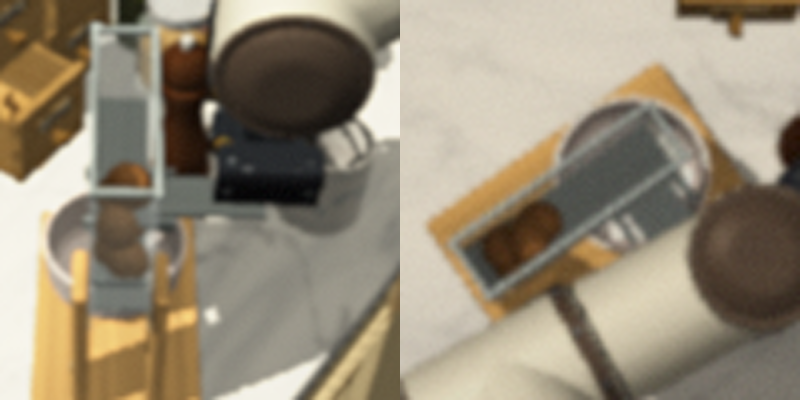

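In the side view (left half), three nuts remain in the visible lane around (120,210). In the top view (right half), two nuts sit at the far end around (520,240), where there were five. So about two or three have probably dropped. The bowl's visible inside shows none because it is hidden by the hopper. I'll push home and look again.

Call:
drive_tool --rows '[{"tx": -0.8, "ty": 0, "tz": 0, "ax": 0, "ay": 0, "az": 0, "claw": 1}, {"tx": -0.8, "ty": 0, "tz": 0, "ax": 0, "ay": 0, "az": 0, "claw": 1}, {"tx": -0.5, "ty": 0, "tz": 0, "ax": 0, "ay": 0, "az": 0, "claw": 1}, {"tx": 0, "ty": 0, "tz": 0, "ax": 0, "ay": 0, "az": 0, "claw": 1}, {"tx": 0, "ty": 0, "tz": 0, "ax": 0, "ay": 0, "az": 0, "claw": 1}, {"tx": 0, "ty": 0, "tz": 0, "ax": 0, "ay": 0, "az": 0, "claw": 1}, {"tx": 0, "ty": 0, "tz": 0, "ax": 0, "ay": 0, "az": 0, "claw": 1}, {"tx": 0, "ty": 0, "tz": 0, "ax": 0, "ay": 0, "az": 0, "claw": 1}]'

```text
time_s: 6.0
tcp_pos: [0.4697, 0.0894, 0.1378]
ee_rot: [[-0.813, -0.582, -0.003], [-0.582, 0.813, -0.002], [0.003, -0.0, -1.0]]
wrist_force: [-1.8, -7.0, 8.1]
gripper_width: 0.205
gripper_force: 30.0
```

```bash
python3 s.py b.png; python3 - <<'E'
import cv2,numpy as np
b=cv2.imread('pics/b.png')[:,:400]; z=cv2.imread('pics/side0.png')[140:260,290:410]
t=cv2.imread('pics/top0.png')[160:260,280:380]; bt=cv2.imread('pics/b.png')[:,400:]
r=lambda i:cv2.resize(i,(300,300),interpolation=2)
cv2.imwrite('pics/b2.png',np.vstack([np.hstack([r(z),r(t)]),np.hstack([r(b),r(bt)])]))
E
```

```text
6.1 gate 3.778865708004543e-05 [-1.51094324 -5.78432295  8.66778447]
```

View pics/b2.png

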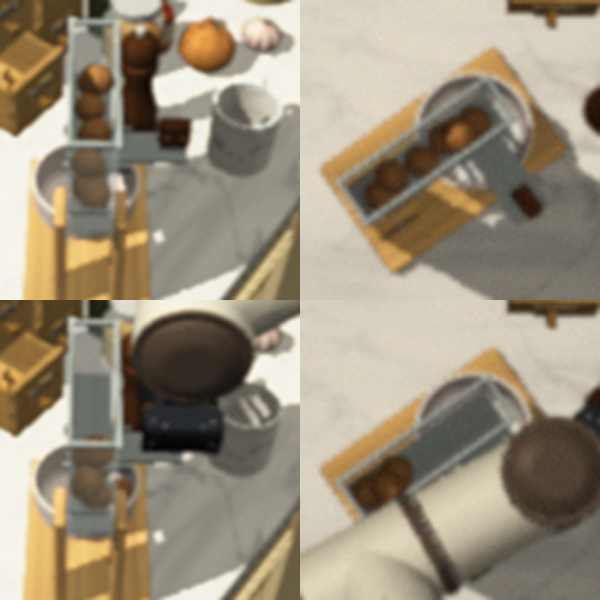

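The gate is home at 0.0 mm. Bottom left shows one nut in the bowl at about (122,485). Bottom right shows two or three nuts left on the upper floor, against five or six before, so about three are out. I'll let go and clear the view to count.

Call:
drive_tool --rows '[{"tx": 0.2, "ty": 0, "tz": 0, "ax": 0, "ay": 0, "az": 0, "claw": 1}, {"tx": 0, "ty": 0, "tz": 0, "ax": 0, "ay": 0, "az": 0, "claw": 5}, {"tx": 0, "ty": 0, "tz": 0, "ax": 0, "ay": 0, "az": 0, "claw": 5}, {"tx": 0, "ty": 0, "tz": 0, "ax": 0, "ay": 0, "az": 0, "claw": 5}, {"tx": 0, "ty": 0, "tz": 0, "ax": 0, "ay": 0, "az": 0, "claw": 5}, {"tx": 0, "ty": 0, "tz": -2, "ax": 0, "ay": 0, "az": 0, "claw": 5}, {"tx": 0, "ty": 0, "tz": -3, "ax": 0, "ay": 0, "az": 0, "claw": 5}, {"tx": 0, "ty": 0, "tz": -3.5, "ax": 0, "ay": 0, "az": 0, "claw": 5}]'

```text
time_s: 6.77
tcp_pos: [0.4681, 0.0893, 0.2215]
ee_rot: [[-0.813, -0.582, -0.005], [-0.582, 0.813, -0.002], [0.005, 0.002, -1.0]]
wrist_force: [0.9, 0.0, -0.1]
gripper_width: 0.556
gripper_force: 0.0
```

Call:
drive_tool --rows '[{"tx": 2.1, "ty": -2.9, "tz": 0, "ax": 0, "ay": 0, "az": 0, "claw": 5}, {"tx": 2.1, "ty": -2.9, "tz": 0, "ax": 0, "ay": 0, "az": 0, "claw": 5}, {"tx": 2.1, "ty": -2.9, "tz": 0, "ax": 0, "ay": 0, "az": 0, "claw": 5}, {"tx": 2.1, "ty": -2.9, "tz": 0, "ax": 0, "ay": 0, "az": 0, "claw": 5}, {"tx": 2.1, "ty": -2.9, "tz": 0, "ax": 0, "ay": 0, "az": 0, "claw": 5}, {"tx": 2.1, "ty": -2.9, "tz": 0, "ax": 0, "ay": 0, "az": 0, "claw": 5}, {"tx": 2.1, "ty": -2.9, "tz": 0, "ax": 0, "ay": 0, "az": 0, "claw": 5}, {"tx": 2.1, "ty": -2.9, "tz": 0, "ax": 0, "ay": 0, "az": 0, "claw": 5}]'

```text
time_s: 7.43
tcp_pos: [0.4678, -0.1982, 0.2222]
ee_rot: [[-0.813, -0.582, -0.0], [-0.582, 0.813, 0.001], [-0.0, 0.001, -1.0]]
wrist_force: [0.2, 1.1, 0.3]
gripper_width: 0.574
gripper_force: 0.0
```

```bash
python3 - <<'E'
from h import *
a=[];b=[]
for i in range(4): a.append(capture('side')[0].astype(float));b.append(capture('top')[0].astype(float))
a=np.mean(a,0)[...,::-1];b=np.mean(b,0)[...,::-1]
cv2.imwrite('pics/s_now.png',a);cv2.imwrite('pics/t_now.png',b)
s0=cv2.imread('pics/side0.png');t0=cv2.imread('pics/top0.png')
r=lambda i,n:cv2.resize(np.clip(i*1.25,0,255).astype(np.uint8),(n,300),interpolation=2)
S=lambda i:r(i[150:240,295:370],250);T=lambda i:r(i[172:244,286:376],375)
cv2.imwrite('pics/c.png',np.vstack([np.hstack([S(s0),T(t0)]),np.hstack([S(a),T(b)])]))
print(sense()["time_s"])
E
```

```text
7.8333[ WARN:0@11.253] global loadsave.cpp:1063 imwrite_ Unsupported depth image for selected encoder is fallbacked to CV_8U.
```

View pics/c.png

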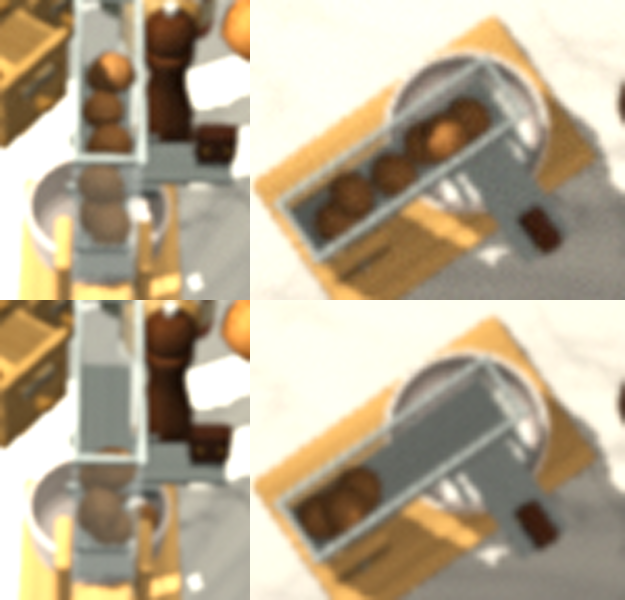

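Before (top row), about six nuts are visible in the top view. Now (bottom row) about three remain, around (340,505), and one nut shows in the bowl at (147,512) in the side view. A depth profile along the lane should settle the count.

```bash
python3 - <<'E'
from h import *
n=np.mean([capture('top')[1] for _ in range(4)],0)
c=np.array([.5488,.1195]) # end mid of rim (outlet end)
l=np.array([-.58,.815]);x=np.array([.815,.58])
for d,nm in((np.load('top0.npy'),'before'),(n,'now')):
    W=world('top',d).reshape(-1,3);q=W[:,:2]-c;y=q@l;xx=q@x
    print(nm)
    for a in range(0,160,8):
        m=(abs(xx)<.012)&(y>a/1e3)&(y<a/1e3+.008); z=W[m,2]
        print(a,len(z),(np.percentile(z,[10,50,90])*1000).round() if len(z) else '', (xx[m&(W[:,2]>.15)].mean()*1000).round(0) if len(z) else '')
E
```

```text
before
0 43 [206. 214. 261.] 0.0
8 17 [208. 228. 232.] -1.0
16 22 [232. 235. 239.] -0.0
24 23 [231. 236. 244.] -1.0
32 22 [248. 252. 257.] -0.0
40 25 [253. 257. 260.] 0.0
48 25 [252. 256. 259.] -1.0
56 32 [223. 245. 252.] -1.0
64 30 [195. 221. 229.] -0.0
72 20 [209. 221. 223.] -1.0
80 24 [218. 223. 227.] 0.0
88 27 [215. 220. 225.] -1.0
96 26 [187. 211. 219.] -1.0
104 23 [190. 211. 215.] -0.0
112 27 [190. 213. 218.] -1.0
120 27 [205. 212. 217.] -0.0
128 24 [185. 191. 210.] -1.0
136 22 [182. 188. 192.] -1.0
144 23 [173. 179. 188.] -1.0
152 22 [174. 180. 276.] -0.0
now
0 49 [207. 219. 278.] -0.0
8 24 [206. 207. 209.] 0.0
16 26 [203. 206. 208.] -0.0
24 23 [201. 203. 205.] 0.0
32 21 [200. 203. 204.] -0.0
40 25 [199. 201. 203.] -0.0
48 22 [197. 199. 200.] -0.0
56 23 [194. 197. 199.] 0.0
64 24 [194. 196. 198.] -0.0
72 24 [192. 193. 194.] -1.0
80 22 [191. 192. 194.] -0.0
88 23 [189. 190. 192.] -1.0
96 24 [189. 210. 216.] -0.0
104 25 [205. 216. 218.] -1.0
112 21 [216. 237. 241.] -2.0
120 25 [240. 242. 245.] -1.0
128 24 [240. 242. 246.] -0.0
136 27 [214. 236. 241.] -1.0
144 26 [175. 216. 219.] -1.0
152 25 [178. 213. 275.] -0.0
```

```bash
python3 - <<'E'
import cv2,numpy as np
f=lambda i:cv2.resize(i,None,fx=10,fy=10,interpolation=cv2.INTER_CUBIC)
g=lambda i:np.clip((i.astype(float)/130)**.7*200,0,255).astype(np.uint8)
a=cv2.imread('pics/top0.png')[184:232,294:354];b=cv2.imread('pics/t_now.png')[204:232,294:334];s=cv2.imread('pics/s_now.png')[188:226,300:344]
r=np.zeros((600,800,3),np.uint8);A=cv2.resize(g(a),(480,384),interpolation=2);r[:384,:480]=A
B=cv2.resize(g(b),(320,224),interpolation=2);r[:224,480:]=B
S=cv2.resize(g(s),(320,276),interpolation=2);r[230:506,480:]=S
cv2.imwrite('pics/d.png',r)
E
```

```text
(no output)
```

View pics/d.png

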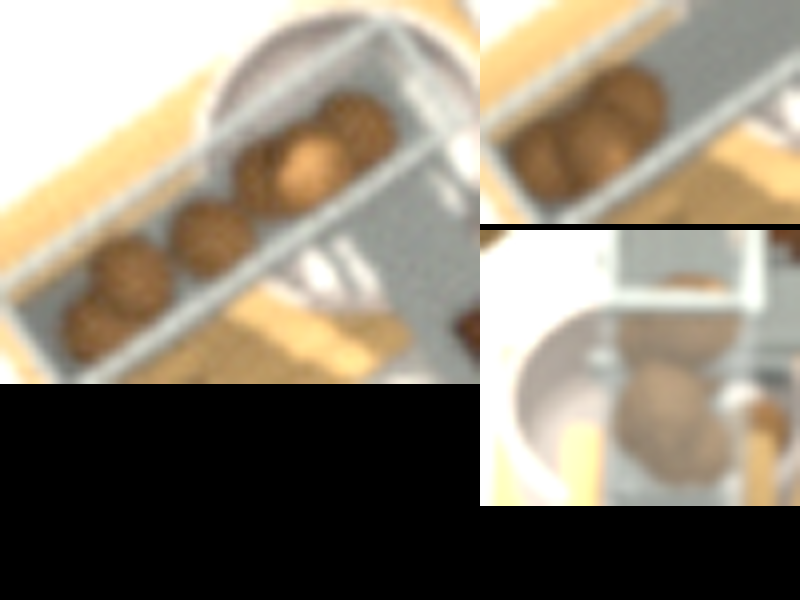

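Upper right: three nuts are piled at the far end. Lower right: another nut sits beneath them, and one is visible in the bowl at (770,420). The depth profile agrees: a nut at y=150 is propped by one below it, so four remain where six were. Two are out, so I'll go back for a second short draw.

Call:
drive_tool --rows '[{"tx": -2.1, "ty": 2.9, "tz": 0, "ax": 0, "ay": 0, "az": 0, "claw": 5}, {"tx": -2.1, "ty": 2.9, "tz": 0, "ax": 0, "ay": 0, "az": 0, "claw": 5}, {"tx": -2.1, "ty": 2.9, "tz": 0, "ax": 0, "ay": 0, "az": 0, "claw": 5}, {"tx": -2.1, "ty": 2.9, "tz": 0, "ax": 0, "ay": 0, "az": 0, "claw": 5}, {"tx": -2.1, "ty": 2.9, "tz": 0, "ax": 0, "ay": 0, "az": 0, "claw": 5}, {"tx": -2.1, "ty": 2.9, "tz": 0, "ax": 0, "ay": 0, "az": 0, "claw": 5}, {"tx": -2.1, "ty": 2.9, "tz": 0, "ax": 0, "ay": 0, "az": 0, "claw": 5}, {"tx": -2.1, "ty": 2.9, "tz": 0, "ax": 0, "ay": 0, "az": 0, "claw": 5}, {"tx": 0, "ty": 0, "tz": 0, "ax": 0, "ay": 0, "az": 0, "claw": 5}, {"tx": 0, "ty": 0, "tz": 0, "ax": 0, "ay": 0, "az": 0, "claw": 5}]'

```text
time_s: 8.87
tcp_pos: [0.4694, 0.0916, 0.2226]
ee_rot: [[-0.81, -0.586, 0.0], [-0.586, 0.81, 0.0], [-0.0, 0.0, -1.0]]
wrist_force: [-0.1, 0.3, -0.3]
gripper_width: 0.572
gripper_force: 0.0
```

Call:
drive_tool --rows '[{"tx": 0, "ty": 0, "tz": 2.5, "ax": 0, "ay": 0, "az": 0, "claw": 5}, {"tx": 0, "ty": 0, "tz": 2.5, "ax": 0, "ay": 0, "az": 0, "claw": 5}, {"tx": 0, "ty": 0, "tz": 2.0, "ax": 0, "ay": 0, "az": 0, "claw": 5}, {"tx": 0, "ty": 0, "tz": 1.5, "ax": 0, "ay": 0, "az": 0, "claw": 5}, {"tx": 0, "ty": 0, "tz": 0, "ax": 0, "ay": 0, "az": 0, "claw": 5}, {"tx": 0, "ty": 0, "tz": 0, "ax": 0, "ay": 0, "az": 0, "claw": 2.4}, {"tx": 0, "ty": 0, "tz": 0, "ax": 0, "ay": 0, "az": 0, "claw": 2.4}, {"tx": 0, "ty": 0, "tz": 0, "ax": 0, "ay": 0, "az": 0, "claw": 1}, {"tx": 0, "ty": 0, "tz": 0, "ax": 0, "ay": 0, "az": 0, "claw": 1}, {"tx": 0, "ty": 0, "tz": 0, "ax": 0, "ay": 0, "az": 0, "claw": 1}]'

```text
time_s: 9.7
tcp_pos: [0.4701, 0.0897, 0.1384]
ee_rot: [[-0.813, -0.582, 0.002], [-0.582, 0.813, 0.001], [-0.002, -0.0, -1.0]]
wrist_force: [0.4, 0.8, -0.1]
gripper_width: 0.283
gripper_force: 0.0
```

Call:
drive_tool --rows '[{"tx": 0.8, "ty": 0, "tz": 0, "ax": 0, "ay": 0, "az": 0, "claw": 1}, {"tx": 0.8, "ty": 0, "tz": 0, "ax": 0, "ay": 0, "az": 0, "claw": 1}, {"tx": 0.7, "ty": 0, "tz": 0, "ax": 0, "ay": 0, "az": 0, "claw": 1}, {"tx": 0, "ty": 0, "tz": 0, "ax": 0, "ay": 0, "az": 0, "claw": 1}, {"tx": 0, "ty": 0, "tz": 0, "ax": 0, "ay": 0, "az": 0, "claw": 1}]'

```text
time_s: 10.12
tcp_pos: [0.4503, 0.075, 0.1382]
ee_rot: [[-0.812, -0.583, -0.001], [-0.583, 0.812, -0.002], [0.001, -0.001, -1.0]]
wrist_force: [0.9, -4.7, 4.2]
gripper_width: 0.203
gripper_force: 30.0
```

The fingers closed during the draw, so the reference has slipped. I'll push home against the stop to find it again.

Call:
drive_tool --rows '[{"tx": -0.4, "ty": 0, "tz": 0, "ax": 0, "ay": 0, "az": 0, "claw": 1}, {"tx": -0.4, "ty": 0, "tz": 0, "ax": 0, "ay": 0, "az": 0, "claw": 1}, {"tx": 0, "ty": 0, "tz": 0, "ax": 0, "ay": 0, "az": 0, "claw": 1}]'

```text
time_s: 10.37
tcp_pos: [0.458, 0.0807, 0.1382]
ee_rot: [[-0.812, -0.583, 0.0], [-0.583, 0.812, -0.001], [0.0, -0.001, -1.0]]
wrist_force: [0.8, -3.1, 4.6]
gripper_width: 0.208
gripper_force: 30.0
```

Call:
drive_tool --rows '[{"tx": -0.3, "ty": 0, "tz": 0, "ax": 0, "ay": 0, "az": 0, "claw": 1}, {"tx": -0.2, "ty": 0, "tz": 0, "ax": 0, "ay": 0, "az": 0, "claw": 1}, {"tx": 0, "ty": 0, "tz": 0, "ax": 0, "ay": 0, "az": 0, "claw": 1}]'

```text
time_s: 10.62
tcp_pos: [0.4619, 0.0836, 0.1382]
ee_rot: [[-0.812, -0.583, 0.0], [-0.583, 0.812, -0.001], [0.0, -0.001, -1.0]]
wrist_force: [1.1, -3.3, 4.4]
gripper_width: 0.206
gripper_force: 30.0
```

Call:
drive_tool --rows '[{"tx": -0.3, "ty": 0, "tz": 0, "ax": 0, "ay": 0, "az": 0, "claw": 1}, {"tx": -0.2, "ty": 0, "tz": 0, "ax": 0, "ay": 0, "az": 0, "claw": 1}, {"tx": 0, "ty": 0, "tz": 0, "ax": 0, "ay": 0, "az": 0, "claw": 1}]'

```text
time_s: 10.87
tcp_pos: [0.4649, 0.0858, 0.1382]
ee_rot: [[-0.812, -0.583, -0.002], [-0.583, 0.812, -0.002], [0.003, -0.0, -1.0]]
wrist_force: [-2.1, -4.8, 7.6]
gripper_width: 0.207
gripper_force: 30.0
```

Call:
drive_tool --rows '[{"tx": -0.3, "ty": 0, "tz": 0, "ax": 0, "ay": 0, "az": 0, "claw": 1}, {"tx": -0.2, "ty": 0, "tz": 0, "ax": 0, "ay": 0, "az": 0, "claw": 1}, {"tx": 0, "ty": 0, "tz": 0, "ax": 0, "ay": 0, "az": 0, "claw": 1}]'

```text
time_s: 11.12
tcp_pos: [0.4649, 0.0859, 0.138]
ee_rot: [[-0.813, -0.582, -0.012], [-0.582, 0.813, -0.008], [0.014, 0.0, -1.0]]
wrist_force: [-10.5, -9.2, 17.5]
gripper_width: 0.205
gripper_force: 30.0
```

Call:
drive_tool --rows '[{"tx": 1.0, "ty": 0, "tz": 0, "ax": 0, "ay": 0, "az": 0, "claw": 1}, {"tx": 1.0, "ty": 0, "tz": 0, "ax": 0, "ay": 0, "az": 0, "claw": 1}, {"tx": 1.0, "ty": 0, "tz": 0, "ax": 0, "ay": 0, "az": 0, "claw": 1}, {"tx": 0, "ty": 0, "tz": 0, "ax": 0, "ay": 0, "az": 0, "claw": 1}, {"tx": 0, "ty": 0, "tz": 0, "ax": 0, "ay": 0, "az": 0, "claw": 1}]'

```text
time_s: 11.53
tcp_pos: [0.4443, 0.0707, 0.1381]
ee_rot: [[-0.813, -0.583, -0.001], [-0.583, 0.813, -0.002], [0.002, -0.001, -1.0]]
wrist_force: [1.1, -4.9, 8.0]
gripper_width: 0.203
gripper_force: 30.0
```

Call:
drive_tool --rows '[{"tx": 0.6, "ty": 0, "tz": 0, "ax": 0, "ay": 0, "az": 0, "claw": 1}, {"tx": 0.6, "ty": 0, "tz": 0, "ax": 0, "ay": 0, "az": 0, "claw": 1}, {"tx": 0, "ty": 0, "tz": 0, "ax": 0, "ay": 0, "az": 0, "claw": 1}, {"tx": -0.8, "ty": 0, "tz": 0, "ax": 0, "ay": 0, "az": 0, "claw": 1}, {"tx": -1.0, "ty": 0, "tz": 0, "ax": 0, "ay": 0, "az": 0, "claw": 1}, {"tx": -0.8, "ty": 0, "tz": 0, "ax": 0, "ay": 0, "az": 0, "claw": 1}, {"tx": -0.8, "ty": 0, "tz": 0, "ax": 0, "ay": 0, "az": 0, "claw": 1}, {"tx": -0.5, "ty": 0, "tz": 0, "ax": 0, "ay": 0, "az": 0, "claw": 1}, {"tx": 0, "ty": 0, "tz": 0, "ax": 0, "ay": 0, "az": 0, "claw": 1}, {"tx": 0, "ty": 0, "tz": 0, "ax": 0, "ay": 0, "az": 0, "claw": 1}]'

```text
time_s: 12.37
tcp_pos: [0.4649, 0.0858, 0.1381]
ee_rot: [[-0.813, -0.583, -0.005], [-0.583, 0.813, -0.004], [0.006, -0.0, -1.0]]
wrist_force: [-3.1, -4.8, 11.7]
gripper_width: 0.202
gripper_force: 30.0
```

Call:
drive_tool --rows '[{"tx": 0.2, "ty": 0, "tz": 0, "ax": 0, "ay": 0, "az": 0, "claw": 1}, {"tx": 0, "ty": 0, "tz": 0, "ax": 0, "ay": 0, "az": 0, "claw": 5}, {"tx": 0, "ty": 0, "tz": 0, "ax": 0, "ay": 0, "az": 0, "claw": 5}, {"tx": 0, "ty": 0, "tz": 0, "ax": 0, "ay": 0, "az": 0, "claw": 5}, {"tx": 0, "ty": 0, "tz": 0, "ax": 0, "ay": 0, "az": 0, "claw": 5}, {"tx": 0, "ty": 0, "tz": 0, "ax": 0, "ay": 0, "az": 0, "claw": 5}, {"tx": 0, "ty": 0, "tz": -2, "ax": 0, "ay": 0, "az": 0, "claw": 5}, {"tx": 0, "ty": 0, "tz": -3, "ax": 0, "ay": 0, "az": 0, "claw": 5}, {"tx": 0, "ty": 0, "tz": -3.5, "ax": 0, "ay": 0, "az": 0, "claw": 5}]'

```text
time_s: 13.12
tcp_pos: [0.4641, 0.0862, 0.2217]
ee_rot: [[-0.813, -0.582, -0.005], [-0.582, 0.813, -0.002], [0.005, 0.001, -1.0]]
wrist_force: [0.8, 0.6, 0.2]
gripper_width: 0.564
gripper_force: 0.0
```

Call:
drive_tool --rows '[{"tx": 2.1, "ty": -2.9, "tz": 0, "ax": 0, "ay": 0, "az": 0, "claw": 5}, {"tx": 2.1, "ty": -2.9, "tz": 0, "ax": 0, "ay": 0, "az": 0, "claw": 5}, {"tx": 2.1, "ty": -2.9, "tz": 0, "ax": 0, "ay": 0, "az": 0, "claw": 5}, {"tx": 2.1, "ty": -2.9, "tz": 0, "ax": 0, "ay": 0, "az": 0, "claw": 5}, {"tx": 2.1, "ty": -2.9, "tz": 0, "ax": 0, "ay": 0, "az": 0, "claw": 5}, {"tx": 2.1, "ty": -2.9, "tz": 0, "ax": 0, "ay": 0, "az": 0, "claw": 5}, {"tx": 2.1, "ty": -2.9, "tz": 0, "ax": 0, "ay": 0, "az": 0, "claw": 5}, {"tx": 2.1, "ty": -2.9, "tz": 0, "ax": 0, "ay": 0, "az": 0, "claw": 5}]'

```text
time_s: 13.78
tcp_pos: [0.4637, -0.2013, 0.2223]
ee_rot: [[-0.813, -0.582, -0.0], [-0.582, 0.813, 0.001], [-0.0, 0.001, -1.0]]
wrist_force: [0.7, 0.3, 0.5]
gripper_width: 0.57
gripper_force: 0.0
```

```bash
python3 - <<'E'
from h import *
A=[capture('top') for _ in range(4)];B=[capture('side') for _ in range(4)]
b=np.mean([q[0].astype(float) for q in A],0)[...,::-1];a=np.mean([q[0].astype(float) for q in B],0)[...,::-1]
g=lambda i:np.clip((i/130)**.7*200,0,255).astype(np.uint8)
cv2.imwrite('pics/e.png',np.hstack([cv2.resize(g(a[178:238,295:365]),(400,343),interpolation=2),cv2.resize(g(b[180:240,290:360]),(400,343),interpolation=2)]))
c=np.array([.5488,.1195]);l=np.array([-.58,.815]);x=np.array([.815,.58])
W=world('top',np.mean([q[1] for q in A],0)).reshape(-1,3);q=W[:,:2]-c;y=q@l;xx=q@x
for k in range(64,160,8):
    z=W[(abs(xx)<.012)&(y>k/1e3)&(y<k/1e3+.008),2];print(k,(np.percentile(z,[10,50,90])*1000).round())
print(sense()["time_s"])
E
```

```text
64 [194. 196. 199.]
72 [193. 194. 196.]
80 [191. 192. 194.]
88 [189. 190. 193.]
96 [187. 189. 197.]
104 [184. 205. 212.]
112 [201. 213. 216.]
120 [205. 213. 215.]
128 [186. 207. 212.]
136 [178. 183. 186.]
144 [167. 171. 179.]
152 [175. 181. 277.]
14.1833
```

View pics/e.png

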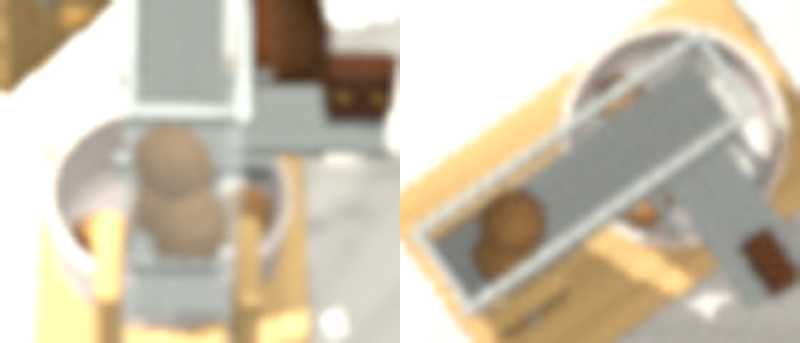

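Top view: two nuts remain in sight, at lane positions 118 and 140, exactly as at the start, so four have gone. The bowl shows nuts at (620,95) and (645,210) in the top half, and at (255,205) and (90,235) in the side half. The gate is home, none are spilled and the arm is clear.

```bash
python3 -c "from station import *; print(finish_job())"
```

```text
the job is handed in; nothing more can be done
None
```

I handed the job in at about 14 s: four walnuts are in the bowl by my count (from the nuts left in the feeder, as the bowl is partly hidden), the gate is pushed home to its stop, I saw no spilled nuts, and the arm is clear; no verdict came back.

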